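# Put away the slide-draining channels, interlocked on their keeper plate

### The job

Put the two loose slide-draining channels away on the grey keeper plate. First lay the loose green channel, open side up, in the free place beside the fixed channel, with one of its holes dropped over the pin there so that it lies flat on the plate and parallel to the fixed channel. Then stand the yellow cover channel, open side down and about central, across the two so that the two neighbouring flanges are inside it and its own flanges stand on the floors of the two troughs, and leave the purple bottle and the petri dish where they are.

Things in the scene. Friction and masses are not known exactly. Their poses are not given: they have to be found in the camera images.
- trough_mid (a point): Loose green painted U-channel, open side up: 120 mm long (its x), 46 mm wide over the flanges (its y), 24 mm high (z, up), walls 4 mm thick, about 160 g. A 16 mm round hole goes through the web on the centre line 44 mm either way from the middle; either may go over the pin. The point is its centre, 12 mm above its underside.
- cover_mid (a point): Loose yellow painted U-channel (the cover), standing open side down. 90 mm long (its x), 64 mm wide over the flanges (its y), 42 mm high (its z, up); web (on top) and flanges 4 mm thick, so 56 mm clear inside; 180 g or so. The point is its centre, half-way up (21 mm above the lower edges of its flanges).
- bay (a point): Point on the top face of the keeper plate (36 mm above the bench) at the centre of the free place. The plate, grey, 150 x 170 x 10 mm, stands fixed on four short feet. x is the lengthwise direction of the place and of the fixed channel; +y points away from the fixed channel. A seated loose channel has its centre above this point and its underside at its height.
- bay_pin (a point): Top of the steel locating pin of the free place: 8 mm diameter, tapering to 4 mm at its top, standing 10 mm above the plate; 44 mm along +x from the point bay. (A like pin stands in the fixed channel's hole.) The plate stands in a gap between two fixed machines: a water bath on the left (y above 0.12, x above 0.43, 0.15 m high) and a microtome on the right (y below -0.22, x above 0.44, 0.3 m high).
- middle (a point): Point on the plate's top face midway between the free place (38 mm along +y) and the fixed channel (38 mm along -y; same as the loose one, open side up). Frame as bay. 30 mm lie between the facing sides of the fixed and the seated channel. A well placed cover is centred above this point, its lower edges on the trough floors 4 mm above it, its inside clearing each flange by 9 mm.
- purple_bottle: Purple reagent bottle with white cap, 47 mm diameter, 92 mm high, standing; bystander. Origin: centre of its underside.
- petri: Small clear covered dish, 64 mm diameter, 17 mm high; bystander. Origin: centre of its underside.

How it is judged:
By the outcome, as a careful person would: the job done as asked, in the order asked, and still so for the second after the job is handed in, with the robot touching nothing.
It also fails if it takes over 67 s, if anything falls off the work surface, if the arm or the gripper's body presses on something with over 40 N, if the wrist force passes 120 N, or if a joint passes its speed limit or range.

### The arm

A 6-joint arm with a two-finger parallel gripper is mounted at the origin on a cart in front of the work surface, level with it; the furniture and walls round the work are solid. World frame = base frame: x ahead of the robot, y to its left, z up, the work surface at z = 0. Lengths are in m, angles in rad, forces in N, time in s.
With the tool pointing down it reaches from about 0.25 to 0.775 m from the base axis. Payload 4 kg.
Tool frame: the origin (TCP) lies at the centre of the arm's flange, where the gripper is bolted on; the fingertips stand ahead of it and the grasp point (between the pads) lies 180 mm ahead of it (robot.tcp_to_tips is the z of the fingertips in the tool frame, in m); z points along the fingers, y is the direction in which the jaws open and shut (so a half turn about z gives the same grasp; the last joint's range is limited). The gripper opens to 94 mm and grips with 3 to 60 N. Pads are 16 mm wide; open, the fingers measure 119 mm over their backs; the gripper's body (75 mm by 177 mm) begins 78 mm behind the grasp point.
Start: joints at [1.205, 0.087, 1.371, -0, 1.684, -0.103], TCP at [0.143, 0.531, 0.405] pointing down, gripper open.
Joint ranges: [-3.1, 3.1], [-0.76, 2.03], [0.27, 2.55], [-1.08, 4.22], [0.17, 2.65], [-2.57, 2.57]. Speed limits (rad/s): [2.79, 2.79, 3.14, 3.14, 3.14, 3.14].

### API

Orientations are given as [roll, pitch, yaw] about the fixed x, y, z axes, in that order (R = Rz(yaw) Ry(pitch) Rx(roll)).
In Python, from bench import robot gives the robot as it stands.
- The arm moves only by the tool move_arm, never from a script. Its argument "increments" is a list that holds one entry, the list of rows, each a list of 7 numbers: the opening, from 0 (shut) to 1 (fully open), then the shift along the tool's x, y, z as a fraction of full scale, then the turn, a rotation vector about the tool's x, y, z as a fraction of full scale. In form: [[[jaw, dx, dy, dz, rx, ry, rz], ...]]. A call has 1 to 8 rows; each row is the pose to reach, as a shift and turn from the pose commanded when the call began, along the tool's axes at that moment; what a row does not reach only later rows make up. Full scale, the value 1, is 0.1 m for a shift and pi/2 rad for a turn. A row lasts 1/12 s, in which the tool goes at most 41.7 mm and 7.16 degrees, less where a joint would pass 70% of its speed; a pose out of reach is approached as far as the arm can. A call with a number of a shift or a turn outside -1 to 1 is refused whole. A call with a gripper value outside its range is refused whole. The fingers move at their own pace and stop on an object; the grip force is fixed at half the most. Time passes only in rows, so rows that repeat a pose let the fingers close. It gives the time, the measured TCP pose, the force and the opening at its end, in the units of the state.
- robot.get_obs(): the state, without advancing time (a new reading comes with each control period).
- robot.snapshot(name): name is "scene" or "top"; returns (picture, depth): 420x560x3 uint8, red, green, blue; 420x560 float32, m along the optical axis (not along the pixel's ray), 0 where there is no reading.
- robot.camera_params(name): a dict with "mtx" (3x3 intrinsics, pixels), "k1" (the pictures are not rectified: a ray, as slopes to the right and down, at radius r is drawn at 1 + k1 r^2 times it, then the intrinsics apply), "R" (3x3) and "t" (3): a world point X has camera coordinates R X + t. Camera axes: x right, y down, z forward; pixel columns grow to the right and rows downward; lengths in m; the calibration is good to about 2 mm. A picture is of the moment at which its call begins. camera_params takes no time and is no camera call.
- robot.close_job(): hands the job in, once; it reports no verdict.
The state is a dict: "time": time; "joint_positions": joint angles; "qvel": joint speeds; "joint_torque": joint torques, N m; "tool_pos": TCP position; "ee_rot": TCP orientation; "wrist_force": force on the tool from outside, world axes, zero at the start; "wrist_torque": the same for the moment, N m; "width": finger opening in m.
Only numpy, scipy, OpenCV 4.12 (cv2) and the standard library are available. Lean on these libraries where they do the work, as an engineer would, in place of code of your own. Each camera call takes 0.05 s, during which the arm holds its last target.

## Working session

There is one attempt and no reset: what is moved stays moved. The work goes in short steps, Python scripts to look and compute and a tool call to move; the robot and the scene stay as the last step left them, time stands still between calls to the robot, and variables do not carry over. Pictures are saved under pics/ and viewed, and the job is handed in when it is done.

Besides the shell and the picture viewer there is one more tool, called by a JSON object that holds its "fn" and its "kwargs". move_arm: Moves the arm, as the interface text tells. Its arguments: {"type":"object","properties":{"increments":{"type":"array","items":{"type":"array","items":{"type":"array","items":{"type":"number","minimum":-1,"maximum":1}}}}},"required":["increments"]}

```bash
mkdir -p pics
python3 - <<'E'
from bench import robot
import cv2,numpy as np
o=robot.get_obs(); print(o, robot.tcp_to_tips)
for n in("scene","top"):
    p,d=robot.snapshot(n); cv2.imwrite(f"pics/{n}0.png",p[:,:,::-1]); np.save(f"{n}_d0.npy",d); np.save(f"{n}_p0.npy",p)
    print(n,robot.camera_params(n))
E
```

```text
{'time': 0.0, 'joint_positions': array([ 1.20490645e+00,  8.79685683e-02,  1.37222417e+00, -2.91600674e-05,
        1.68355927e+00, -1.03113889e-01]), 'qvel': array([-8.52820572e-04,  1.35517769e-03,  7.80581820e-04,  4.84104984e-04,
        5.89113281e-04, -6.29478230e-05]), 'joint_torque': array([ 5.25100422e-04, -3.40179455e+01, -3.02434051e+01,  7.18781655e-02,
        3.29094124e-02, -1.51371523e-04]), 'tool_pos': array([0.14284981, 0.5310229 , 0.40351153]), 'ee_rot': array([-3.13944178e+00, -1.93437349e-04,  2.87881321e+00]), 'wrist_force': array([0.0985542 , 0.09059589, 0.55944444]), 'wrist_torque': array([-0.02424839,  0.0023412 ,  0.01205879]), 'width': 0.09386885928347637} 0.1992
scene {'mtx': array([[427.88725959,   0.        , 272.85280246],
       [  0.        , 427.88725959, 208.34339988],
       [  0.        ,   0.        ,   1.        ]]), 'k1': -0.058297976078337616, 'R': array([[ 8.09744527e-01, -5.86782239e-01,  6.36152883e-04],
       [-4.10329156e-01, -5.67018093e-01, -7.14227180e-01],
       [ 4.19456534e-01,  5.78080519e-01, -6.99913659e-01]]), 't': array([-0.44966164,  0.19760341,  1.11811118])}
top {'mtx': array([[543.35682808,   0.        , 269.16254214],
       [  0.        , 543.35682808, 209.91331185],
       [  0.        ,   0.        ,   1.        ]]), 'k1': -0.19714487420074842, 'R': array([[ 0.02192947, -0.99961374, -0.0170722 ],
       [-0.99772264, -0.02079211, -0.06416565],
       [ 0.06378589,  0.01844044, -0.99779322]]), 't': array([-0.076371  ,  0.50829405,  1.70207934])}
```

View pics/scene0.png

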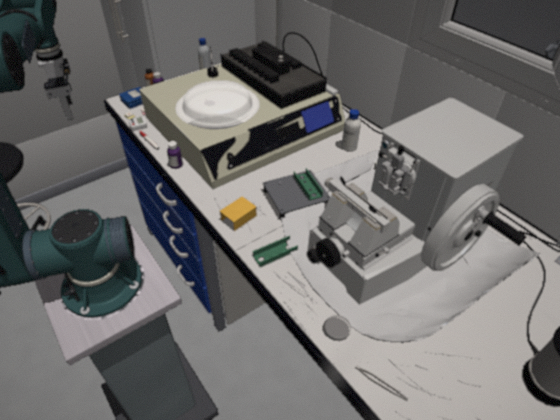

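View pics/top0.png

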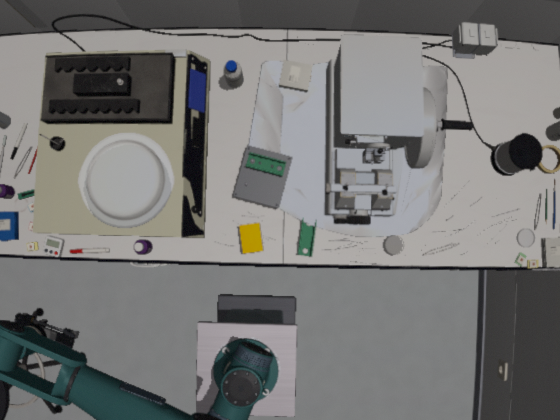

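```bash
cat > h.py <<'E'
import numpy as np,cv2
from bench import robot
def P(n):
    c=robot.camera_params(n); return c
def ray(n,uv):
    c=P(n); K=c['mtx']; uv=np.atleast_2d(uv).astype(float)
    D=np.array([c['k1'],0,0,0,0])
    xy=cv2.undistortPoints(uv.reshape(-1,1,2),K,D).reshape(-1,2)
    d=np.c_[xy,np.ones(len(xy))]@c['R']; o=-c['R'].T@c['t']; return o,d
def onz(n,uv,z):
    o,d=ray(n,uv); s=(z-o[2])/d[:,2]; return o+d*s[:,None]
def proj(n,X):
    c=P(n); r,_=cv2.Rodrigues(c['R']); return cv2.projectPoints(np.atleast_2d(X).astype(float),r,c['t'],c['mtx'],np.array([c['k1'],0,0,0,0]))[0].reshape(-1,2)
def cloud(n,d):
    h,w=d.shape; v,u=np.mgrid[:h,:w]; o,r=ray(n,np.c_[u.ravel(),v.ravel()]); return (o+r*d.reshape(-1,1)).reshape(h,w,3)
def crop(img,x0,y0,x1,y1,s,fn):
    cv2.imwrite(fn,cv2.resize(img[y0:y1,x0:x1,::-1],None,fx=s,fy=s,interpolation=cv2.INTER_CUBIC))
E
python3 - <<'E'
from h import *
p=np.load('top_p0.npy');s=np.load('scene_p0.npy')
crop(p,225,140,325,260,5,'pics/t0c.png'); crop(s,210,160,340,270,6,'pics/s0c.png')
for n,im in(('top',p),('scene',s)):
    C=cloud(n,np.load(n+'_d0.npy')); hsv=cv2.cvtColor(im,cv2.COLOR_RGB2HSV)
    for nm,lo,hi in(('g',(60,80,30),(90,255,255)),('y',(20,120,100),(32,255,255))):
        m=cv2.inRange(hsv,lo,hi); k,l,st,ce=cv2.connectedComponentsWithStats(m)
        for i in range(1,k):
            x,y=ce[i]
            if st[i,4]>60 and ((n=='top' and y<260 and 200<x<330) or (n=='scene' and x>200)):
                q=C[l==i]; q=q[q[:,2]>-.02]
                # rect
                r=cv2.minAreaRect(np.argwhere(l==i)[:,::-1].astype(np.float32))
                print(n,nm,ce[i],st[i,4],'med',np.median(q,0).round(3),'z pct',np.percentile(q[:,2],[5,25,50,75,95]).round(3)); print(onz(n,cv2.boxPoints(r),{'g':.024,'y':.042}[nm]).round(3).tolist())
E
```

```text
top g [265.39375    163.92708333] 480 med [ 0.652 -0.053  0.041] z pct [0.033 0.038 0.041 0.046 0.062]
[[0.647, 0.013, 0.024], [0.693, 0.001, 0.024], [0.663, -0.114, 0.024], [0.618, -0.102, 0.024]]
top g [305.99465241 238.7459893 ] 374 med [ 0.421 -0.184  0.004] z pct [-0.003  0.001  0.004  0.008  0.024]
[[0.374, -0.157, 0.024], [0.474, -0.168, 0.024], [0.469, -0.21, 0.024], [0.369, -0.199, 0.024]]
top y [250.43918919 237.88006757] 592 med [ 0.42  -0.009  0.041] z pct [0.032 0.038 0.041 0.044 0.049]
[[0.459, 0.029, 0.042], [0.469, -0.035, 0.042], [0.381, -0.049, 0.042], [0.371, 0.015, 0.042]]
scene g [308.88544892 185.34055728] 323 med [ 0.657 -0.056  0.042] z pct [0.037 0.04  0.042 0.053 0.06 ]
[[0.659, 0.028, 0.024], [0.718, 0.037, 0.024], [0.681, -0.095, 0.024], [0.626, -0.101, 0.024]]
scene g [272.28798186 251.30612245] 441 med [ 0.423 -0.176  0.008] z pct [0.002 0.004 0.008 0.017 0.024]
[[0.371, -0.16, 0.024], [0.489, -0.172, 0.024], [0.472, -0.221, 0.024], [0.358, -0.208, 0.024]]
scene y [238.98585859 211.52323232] 495 med [ 0.418 -0.022  0.041] z pct [0.016 0.038 0.041 0.043 0.045]
[[0.374, 0.011, 0.042], [0.471, 0.038, 0.042], [0.462, -0.054, 0.042], [0.369, -0.076, 0.042]]
```

View pics/t0c.png

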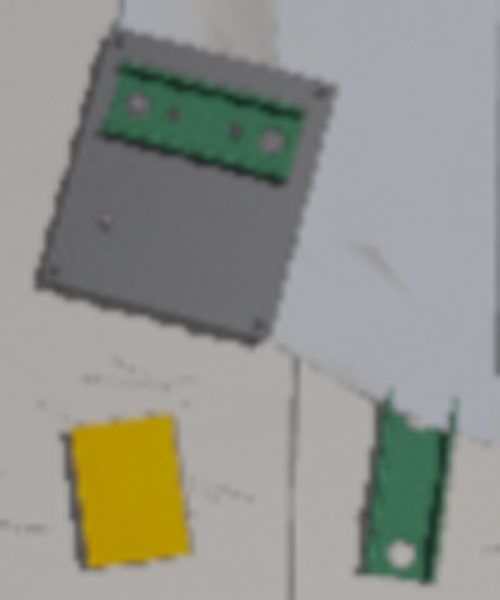

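View pics/s0c.png

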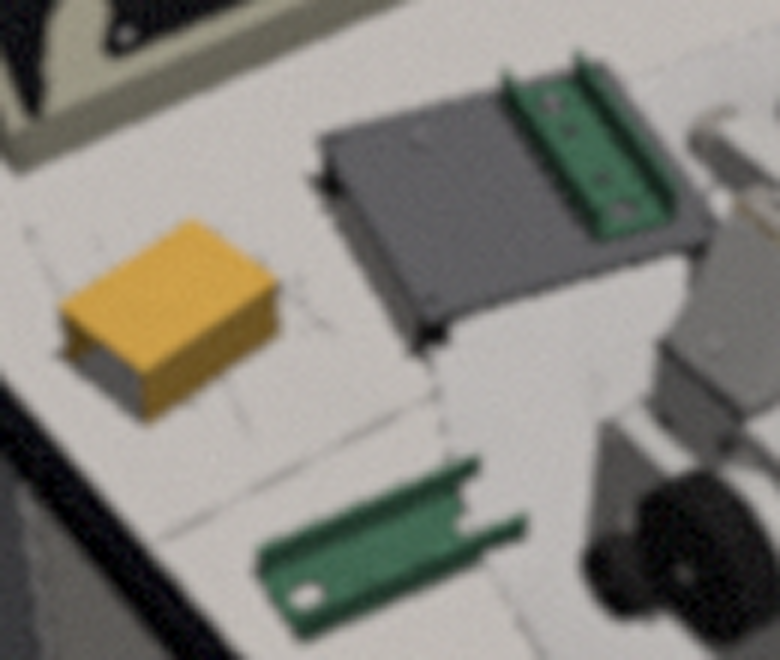

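Run:
```python
from h import *
def T(x,y): return ((x+.5)/5-.5+225,(y+.5)/5-.5+140)
def S(x,y): return ((x+.5)/6-.5+210,(y+.5)/6-.5+160)
def show(nm,t,s,z):
    a=onz('top',T(*t),z)[0] if t else None; b=onz('scene',S(*s),z)[0] if s else None
    print(nm,None if a is None else a[:2].round(4),None if b is None else b[:2].round(4))
show('hole near',(402,553),(306,596),.002)
show('pin top',(104,218),(419,135),.046)
show('fix pin L',(138,105),(550,102),.042)
show('fix hole R',(272,140),(624,208),.042)
# plate top corners
for n,t,s in(('TL',(115,32),(590,68)),('TR',(336,88),(712,222)),('BR',(262,340),(420,325)),('BL',(38,282),(322,140))): show('plate '+n,t,s,.036)
# yellow corners z .042
for n,t,s in(('TL',(70,428),(194,220)),('TR',(172,414),(277,286)),('BR',(190,554),(147,370)),('BL',(86,568),(62,305))): show('yel '+n,t,s,.042)
# flange tops
for n,t,s in(('Lfar',(389,390),(477,462)),('Rfar',(456,402),(524,520)),('Lnear',(362,572),(260,552))): show('gr '+n,t,s,.024)
# depth near channel end & microtome
C=cloud('top',np.load('top_d0.npy'))
for v in range(214,228,2): print(v,[tuple(C[v,u].round(3)) for u in range(302,318,3)])
q=C.reshape(-1,3); m=(q[:,1]<-.2)&(q[:,1]>-.4)&(q[:,0]>.38)&(q[:,2]>.05)&(q[:,0]<.8); q=q[m]; print('micro min x',q[:,0].min(), 'max y',q[:,1].max(), np.percentile(q[:,0],[1,5]),np.percentile(q[:,1],[95,99]))
```

```text
hole near [ 0.3849 -0.1818] [ 0.3849 -0.1777]
pin top [0.5898 0.0099] [0.5879 0.01  ]
fix pin L [ 0.6621 -0.0093] [ 0.663  -0.0056]
fix hole R [ 0.6415 -0.0939] [ 0.6414 -0.0928]
plate TL [0.7094 0.0067] [0.7032 0.0094]
plate TR [ 0.6763 -0.1335] [ 0.6756 -0.1224]
plate BR [ 0.5163 -0.0902] [ 0.5111 -0.0946]
plate BL [0.5498 0.051 ] [0.5511 0.0459]
yel TL [0.4585 0.0281] [0.4595 0.0278]
yel TR [ 0.4686 -0.0352] [ 0.4666 -0.0364]
yel BR [ 0.3819 -0.0484] [ 0.3841 -0.0474]
yel BL [0.3717 0.016 ] [0.3739 0.0143]
gr Lfar [ 0.4873 -0.1706] [ 0.4859 -0.1736]
gr Rfar [ 0.4806 -0.2129] [ 0.4817 -0.2147]
gr Lnear [ 0.3727 -0.1559] [ 0.3727 -0.1593]
214 [(np.float64(0.499), np.float64(-0.17), np.float64(0.008)), (np.float64(0.5), np.float64(-0.179), np.float64(0.008)), (np.float64(0.5), np.float64(-0.189), np.float64(0.006)), (np.float64(0.5), np.float64(-0.199), np.float64(0.005)), (np.float64(0.501), np.float64(-0.208), np.float64(0.003)), (np.float64(0.501), np.float64(-0.218), np.float64(0.001))]
216 [(np.float64(0.493), np.float64(-0.17), np.float64(0.005)), (np.float64(0.493), np.float64
[... 1491 characters left out ...]
4(0.468), np.float64(-0.19), np.float64(0.006)), (np.float64(0.468), np.float64(-0.199), np.float64(0.014)), (np.float64(0.468), np.float64(-0.208), np.float64(0.01)), (np.float64(0.469), np.float64(-0.219), np.float64(-0.001))]
226 [(np.float64(0.461), np.float64(-0.17), np.float64(0.031)), (np.float64(0.462), np.float64(-0.18), np.float64(0.004)), (np.float64(0.462), np.float64(-0.19), np.float64(-0.001)), (np.float64(0.462), np.float64(-0.199), np.float64(0.004)), (np.float64(0.462), np.float64(-0.209), np.float64(0.001)), (np.float64(0.462), np.float64(-0.218), np.float64(0.012))]
micro min x 0.46797818243649525 max y -0.22511642760791267 [0.47446272 0.49875921] [-0.24674388 -0.23938164]
```

{"fn": "move_arm", "kwargs": {"increments": [[[1, -0.31, -0.45, 0, 0, 0, 0], [1, -0.62, -0.89, 0, 0, 0, 0], [1, -0.62, -0.89, 0, 0, 0, 0]]]}}

```text
time: 0.35
tool_pos: [0.18, 0.427, 0.4036]
ee_rot: [-3.138, 0.0, 2.879]
wrist_force: [0.3, -0.0, 1.0]
width: 0.094
```

{"fn": "move_arm", "kwargs": {"increments": [[[1, -0.31, -0.45, 0, 0, 0, 0], [1, -0.62, -0.89, 0, 0, 0, 0], [1, -0.62, -0.89, 0, 0, 0, 0]]]}}

```text
time: 0.6
tool_pos: [0.2166, 0.3244, 0.4042]
ee_rot: [-3.14, 0.001, 2.878]
wrist_force: [0.9, 1.1, 1.6]
width: 0.094
```

{"fn": "move_arm", "kwargs": {"increments": [[[1, -0.31, -0.45, 0, 0, 0, 0], [1, -0.62, -0.89, 0, 0, 0, 0], [1, -0.62, -0.89, 0, 0, 0, 0]]]}}

```text
time: 0.85
tool_pos: [0.2532, 0.2224, 0.4043]
ee_rot: [-3.141, 0.001, 2.877]
wrist_force: [0.8, -0.2, -0.4]
width: 0.0939
```

{"fn": "move_arm", "kwargs": {"increments": [[[1, -0.31, -0.45, 0, 0, 0, 0], [1, -0.62, -0.89, 0, 0, 0, 0], [1, -0.62, -0.89, 0, 0, 0, 0]]]}}

```text
time: 1.1
tool_pos: [0.2899, 0.1203, 0.4044]
ee_rot: [-3.141, 0.001, 2.877]
wrist_force: [0.4, -0.6, -0.2]
width: 0.0941
```

{"fn": "move_arm", "kwargs": {"increments": [[[1, -0.31, -0.45, 0, 0, 0, 0], [1, -0.62, -0.89, 0, 0, 0, 0], [1, -0.62, -0.89, 0, 0, 0, 0]]]}}

```text
time: 1.35
tool_pos: [0.3268, 0.018, 0.4043]
ee_rot: [-3.141, 0.001, 2.876]
wrist_force: [0.4, 1.0, 0.7]
width: 0.0938
```

{"fn": "move_arm", "kwargs": {"increments": [[[1, -0.31, -0.45, 0, 0, 0, 0], [1, -0.62, -0.89, 0, 0, 0, 0], [1, -0.62, -0.89, 0, 0, 0, 0]]]}}

```text
time: 1.6
tool_pos: [0.3637, -0.0843, 0.4041]
ee_rot: [-3.141, -0.0, 2.876]
wrist_force: [1.1, 0.4, -0.1]
width: 0.094
```

{"fn": "move_arm", "kwargs": {"increments": [[[1, -0.31, -0.45, 0.4, 0, 0, 0], [1, -0.62, -0.89, 0.9, 0, 0, -0.06], [1, -0.62, -0.89, 0.9, 0, 0, -0.087], [1, -0.62, -0.89, 0.9, 0, 0, -0.087], [1, -0.62, -0.89, 0.9, 0, 0, -0.087]]]}}

```text
time: 2.02
tool_pos: [0.3996, -0.1849, 0.3103]
ee_rot: [3.138, -0.008, 3.012]
wrist_force: [-1.1, 0.1, -0.3]
width: 0.0941
```

```bash
cat >> h.py <<'E'
from scipy.spatial.transform import Rotation as Ro
def plan(x,y,z,yaw):
    """fractions from the measured pose to TCP target"""
    o=robot.get_obs(); R=Ro.from_euler('xyz',o['ee_rot']); G=Ro.from_euler('xyz',[np.pi,0,np.radians(yaw)])
    d=R.inv().apply(np.array([x,y,z])-o['tool_pos']); r=(R.inv()*G).as_rotvec()
    print('t',round(o['time'],2),'pos',o['tool_pos'].round(4),'rpy',np.degrees(o['ee_rot']).round(2),'w',round(o['width'],4),'F',o['wrist_force'].round(1),'q',o['joint_positions'].round(2))
    print('shift',(d/.1).round(3),'turn',(r/(np.pi/2)).round(4))
E
python3 -c "
from h import *
plan(.4029,-.1823,.202,172.8)"
```

```text
t 2.02 pos [ 0.3996 -0.1849  0.3103] rpy [179.82  -0.45 172.57] w 0.0941 F [-1.1  0.1 -0.3] q [-0.56 -0.12  1.76 -0.    1.51 -2.  ]
shift [-0.038  0.027  1.083] turn [ 0.002  -0.005  -0.0025]
```

{"fn": "move_arm", "kwargs": {"increments": [[[1, -0.03, 0.02, 0.3, 0, 0, 0], [1, -0.03, 0.02, 0.6, 0, 0, 0], [1, -0.03, 0.02, 0.85, 0, 0, 0], [1, -0.03, 0.02, 0.85, 0, 0, 0], [1, -0.03, 0.02, 0.85, 0, 0, 0]]]}}

```text
time: 2.43
tool_pos: [0.4031, -0.1807, 0.2296]
ee_rot: [3.14, -0.002, 3.016]
wrist_force: [0.0, 0.4, 0.6]
width: 0.0935
```

```bash
python3 -c "
from h import *
plan(.4029,-.1823,.202,172.8)
p,d=robot.snapshot('scene'); crop(p,200,150,340,280,5,'pics/s1.png')"
```

```text
t 2.43 pos [ 0.4031 -0.1807  0.2296] rpy [ 1.7993e+02 -1.1000e-01  1.7282e+02] w 0.0935 F [0.  0.4 0.6] q [-0.55 -0.05  1.87  0.    1.33 -2.  ]
shift [-0.001 -0.016  0.276] turn [ 0.0008 -0.0012  0.0002]
```

View pics/s1.png

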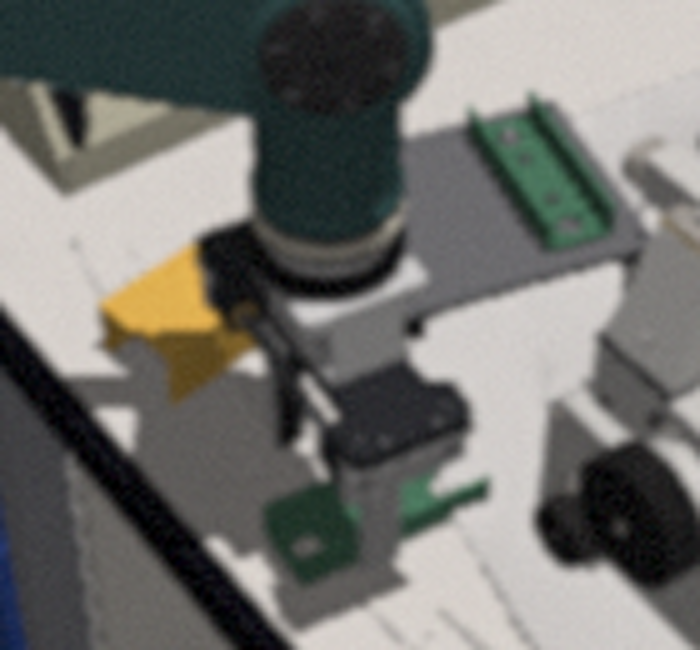

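{"fn": "move_arm", "kwargs": {"increments": [[[1, 0, -0.016, 0.15, 0, 0, 0], [1, 0, -0.016, 0.275, 0, 0, 0], [1, 0, -0.016, 0.275, 0, 0, 0], [1, 0, -0.016, 0.275, 0, 0, 0]]]}}

```text
time: 2.82
tool_pos: [0.4038, -0.1833, 0.2041]
ee_rot: [-3.141, 0.002, 3.016]
wrist_force: [-0.3, -0.1, 0.8]
width: 0.0944
```

{"fn": "move_arm", "kwargs": {"increments": [[[0.3, 0, 0, 0, 0, 0, 0], [0.3, 0, 0, 0, 0, 0, 0], [0.3, 0, 0, 0, 0, 0, 0], [0.3, 0, 0, 0, 0, 0, 0], [0.3, 0, 0, 0, 0, 0, 0], [0.3, 0, 0, 0, 0, 0, 0], [0.3, 0, 0, 0, 0, 0, 0], [0.3, 0, 0, 0, 0, 0, 0]]]}}

```text
time: 3.48
tool_pos: [0.4032, -0.1831, 0.2021]
ee_rot: [3.141, -0.0, 3.015]
wrist_force: [-0.7, 0.3, 0.4]
width: 0.0459
```

```bash
python3 -c "
from h import *
plan(.4029,-.1823,.202,172.8)"
```

```text
t 3.48 pos [ 0.4032 -0.1831  0.2021] rpy [ 1.7996e+02 -1.0000e-02  1.7277e+02] w 0.0459 F [-0.7  0.3  0.4] q [-0.55 -0.01  1.89  0.    1.26 -2.  ]
shift [0.003 0.007 0.001] turn [ 0.0005 -0.0001 -0.0003]
```

{"fn": "move_arm", "kwargs": {"increments": [[[0.3, 0, 0, 0, 0, 0, 0], [0.3, 0, 0, 0, 0, 0, 0], [0.3, 0, 0, -0.2, 0, 0, 0], [0.3, 0, 0, -0.4, 0, 0, 0], [0.3, 0, 0, -0.6, 0, 0, 0], [0.3, 0, 0, -0.8, 0, 0, 0], [0.3, 0, 0, -1, 0, 0, 0], [0.3, 0, 0, -1, 0, 0, 0]]]}}

```text
time: 4.15
tool_pos: [0.4041, -0.1839, 0.3061]
ee_rot: [-3.138, 0.007, 3.015]
wrist_force: [0.2, -1.5, -0.7]
width: 0.0459
```

```bash
python3 -c "
from h import *
plan(.48,-.09,.32,172.8)
p,d=robot.snapshot('scene'); crop(p,200,110,340,280,4,'pics/s2.png')
p,d=robot.snapshot('top'); crop(p,225,140,345,280,4,'pics/t2.png')"
```

```text
t 4.15 pos [ 0.4041 -0.1839  0.3061] rpy [-179.79    0.41  172.77] w 0.0459 F [ 0.2 -1.5 -0.7] q [-0.55 -0.11  1.77 -0.    1.48 -2.  ]
shift [-0.636  1.026 -0.138] turn [-0.0023  0.0046 -0.0003]
```

View pics/s2.png

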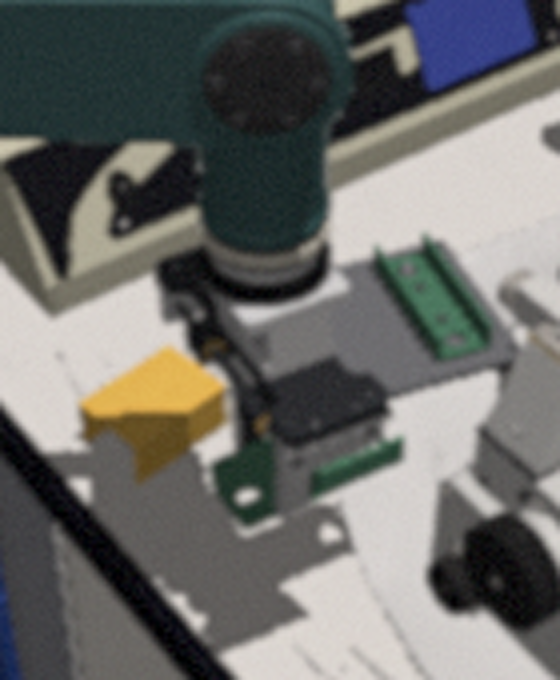

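View pics/t2.png

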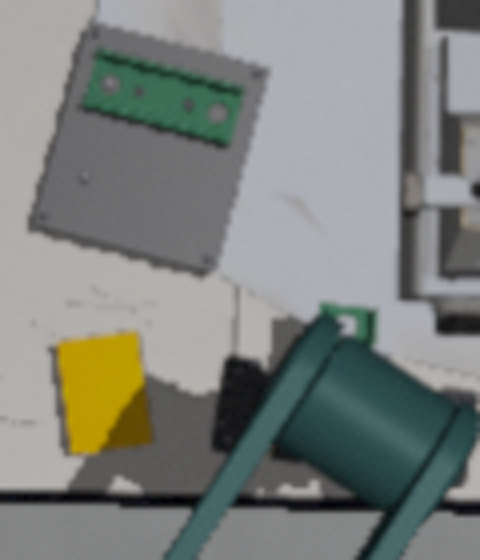

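```bash
python3 -c "
from h import *
o=robot.get_obs();g=o['tool_pos'];R=Ro.from_euler('xyz',o['ee_rot']);gp=R.apply([0,0,.18])+g;ax=-R.apply([1,0,0])
z=g[2]-.202+.002
for n,(x,y),s,(a,b) in(('top',(347,324),4,(225,140)),('scene',(246,496),4,(200,110))):
    h=onz(n,((x+.5)/s-.5+a,(y+.5)/s-.5+b),z)[0]; print(n,h,'along',(h-gp)[:2]@ax[:2],'side',(h-gp)[:2]@np.array([-ax[1],ax[0]]))
plan(.48,-.09,.32,172.8)"
```

```text
top [ 0.47475408 -0.19433408  0.10203365] along 0.07227385015127136 side -0.0018988348089250466
scene [ 0.38932256 -0.17720486  0.10203365] along -0.014633719096517915 side 0.004348219886287774
t 4.25 pos [ 0.4032 -0.1833  0.302 ] rpy [-1.7997e+02  4.0000e-02  1.7277e+02] w 0.046 F [-0.5  0.8 -1. ] q [-0.55 -0.11  1.77 -0.    1.48 -2.  ]
shift [-0.645  1.022 -0.18 ] turn [-0.0003  0.0005 -0.0003]
```

{"fn": "move_arm", "kwargs": {"increments": [[[0.3, -0.3, 0.5, -0.1, 0, 0, 0], [0.3, -0.64, 1, -0.15, 0, 0, 0], [0.3, -0.64, 1, -0.15, 0, 0, 0.08], [0.3, -0.64, 1, -0.15, 0, 0, 0.16], [0.3, -0.64, 1, -0.15, 0, 0, 0.24], [0.3, -0.64, 1, -0.15, 0, 0, 0.32], [0.3, -0.64, 1, -0.15, 0, 0, 0.4], [0.3, -0.64, 1, -0.15, 0, 0, 0.4]]]}}

```text
time: 4.92
tool_pos: [0.4788, -0.0917, 0.3144]
ee_rot: [-3.14, -0.004, 2.385]
wrist_force: [0.2, 0.3, -1.7]
width: 0.0459
```

{"fn": "move_arm", "kwargs": {"increments": [[[0.3, 0, 0, 0, 0, 0, 0.08], [0.3, 0, 0, 0, 0, 0, 0.16], [0.3, 0, 0, 0, 0, 0, 0.24], [0.3, 0, 0, 0, 0, 0, 0.32], [0.3, 0, 0, 0, 0, 0, 0.4], [0.3, 0, 0, 0, 0, 0, 0.48], [0.3, 0, 0, 0, 0, 0, 0.5], [0.3, 0, 0, 0, 0, 0, 0.5]]]}}

```text
time: 5.58
tool_pos: [0.4789, -0.0921, 0.3154]
ee_rot: [-3.139, -0.001, 1.604]
wrist_force: [-0.4, 0.2, -1.2]
width: 0.0458
```

```bash
python3 -c "
from h import *
plan(.5851,-.0060,.31,76.5)"
```

```text
t 5.58 pos [ 0.4789 -0.0921  0.3154] rpy [-1.7984e+02 -6.0000e-02  9.1880e+01] w 0.0458 F [-0.4  0.2 -1.2] q [-0.31 -0.02  1.65  0.    1.51 -0.34]
shift [0.825 1.09  0.051] turn [-0.0019 -0.0004  0.1709]
```

{"fn": "move_arm", "kwargs": {"increments": [[[0.3, 0.3, 0.4, 0, 0, 0, 0.06], [0.3, 0.6, 0.7, 0, 0, 0, 0.12], [0.3, 0.825, 1, 0.05, 0, 0, 0.171], [0.3, 0.825, 1, 0.05, 0, 0, 0.171], [0.3, 0.825, 1, 0.05, 0, 0, 0.171], [0.3, 0.825, 1, 0.05, 0, 0, 0.171]]]}}

```text
time: 6.08
tool_pos: [0.5763, -0.0065, 0.3107]
ee_rot: [-3.139, 0.001, 1.336]
wrist_force: [-0.4, 0.0, -1.6]
width: 0.0457
```

```bash
python3 -c "
from h import *
plan(.5851,-.0060,.26,76.5)
p,d=robot.snapshot('scene'); crop(p,220,80,360,230,4,'pics/s3.png')
p,d=robot.snapshot('top'); crop(p,205,120,325,240,4,'pics/t3.png')"
```

```text
t 6.08 pos [ 0.5763 -0.0065  0.3107] rpy [-1.7983e+02  6.0000e-02  7.6560e+01] w 0.0457 F [-0.4  0.  -1.6] q [-0.11  0.18  1.45 -0.    1.51  0.13]
shift [0.026 0.086 0.507] turn [-0.0019  0.0007  0.0007]
```

View pics/s3.png

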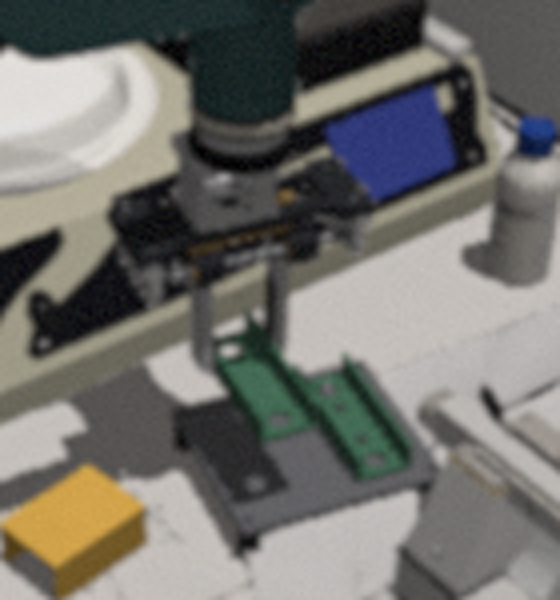

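View pics/t3.png

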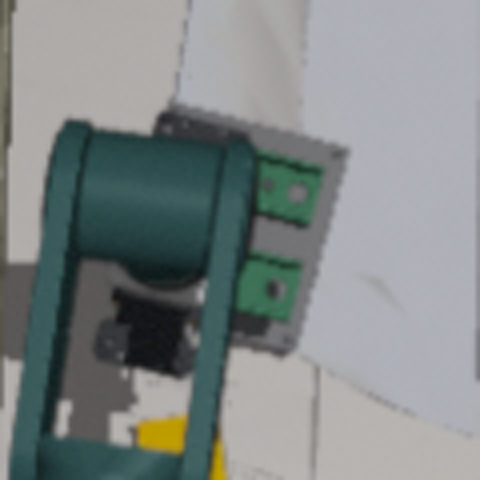

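```bash
python3 -c "
from h import *
o=robot.get_obs();g=o['tool_pos'];R=Ro.from_euler('xyz',o['ee_rot']);gp=R.apply([0,0,.18])+g;ax=-R.apply([1,0,0])
z=g[2]-.202+.002;print(gp,z)
for n,(x,y),s,(a,b) in(('top',(275,288.5),4,(205,120)),('scene',(281,421),4,(220,80)),('scene',(234,344),4,(220,80))):
    h=onz(n,((x+.5)/s-.5+a,(y+.5)/s-.5+b),z)[0]; print(n,h,'along',(h-gp)[:2]@ax[:2],'side',(h-gp)[:2]@np.array([-ax[1],ax[0]]))
"
```

```text
[ 0.57565584 -0.00736856  0.1318142 ] 0.11181405908009473
top [ 0.55834882 -0.07866449  0.11181406] along 0.07336644953559225 side -6.845372931585242e-05
scene [ 0.55910374 -0.07801082  0.11181406] along 0.07255368333771751 side 0.0005117175087808815
scene [0.58405625 0.01263731 0.11181406] along -0.021419668373301556 side 0.0034639811601433357
```

{"fn": "move_arm", "kwargs": {"increments": [[[0.3, 0.026, 0.086, 0.2, 0, 0, 0], [0.3, 0.026, 0.086, 0.4, 0, 0, 0], [0.3, 0.026, 0.086, 0.54, 0, 0, 0], [0.3, 0.026, 0.086, 0.54, 0, 0, 0], [0.3, 0.026, 0.086, 0.54, 0, 0, 0], [0.3, 0.026, 0.086, 0.54, 0, 0, 0]]]}}

```text
time: 6.68
tool_pos: [0.5855, -0.0067, 0.2597]
ee_rot: [3.139, -0.0, 1.332]
wrist_force: [0.5, -0.2, -0.6]
width: 0.046
```

```bash
python3 -c "
from h import *
plan(.5852,-.0059,.238,76.5)
p,d=robot.snapshot('scene'); crop(p,250,130,350,230,6,'pics/s4.png')
p,d=robot.snapshot('top'); crop(p,205,120,325,240,5,'pics/t4.png')"
```

```text
t 6.68 pos [ 0.5855 -0.0067  0.2597] rpy [ 1.7987e+02 -2.0000e-02  7.6340e+01] w 0.046 F [ 0.5 -0.2 -0.6] q [-0.11  0.24  1.49 -0.    1.41  0.13]
shift [ 0.007 -0.006  0.217] turn [ 0.0014 -0.0002 -0.0017]
```

View pics/s4.png

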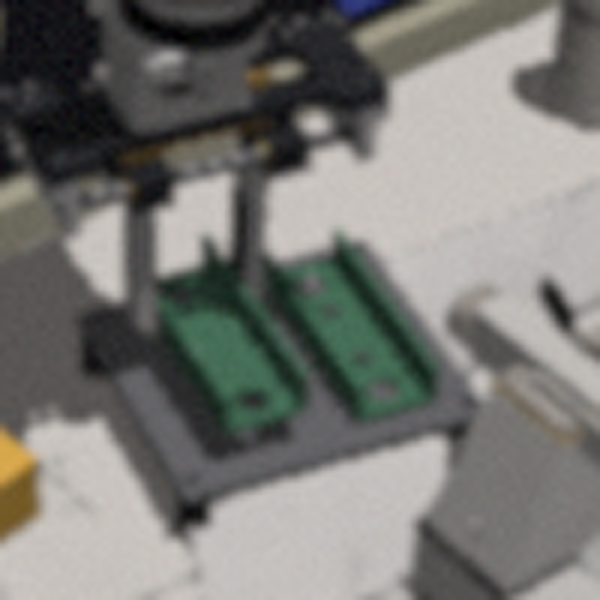

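View pics/t4.png

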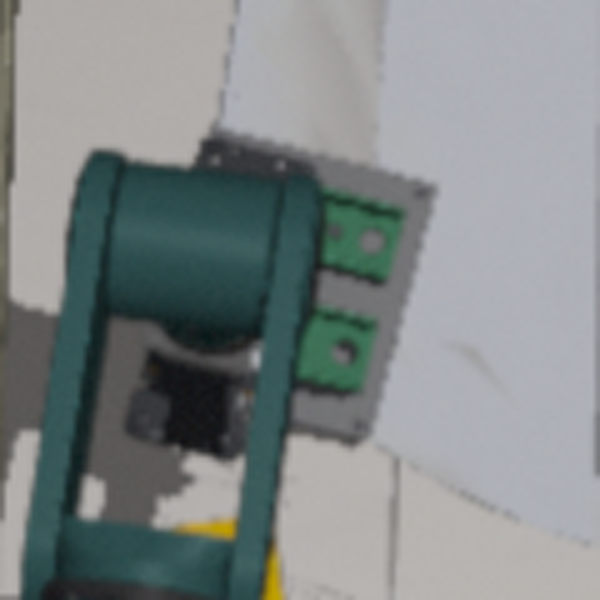

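```bash
python3 -c "
from h import *
ux=np.array([.2334,.9724]);uy=np.array([-.9724,.2334])
z=robot.get_obs()['tool_pos'][2]-.202+.002
def q(n,p,s,a,z): return onz(n,((p[0]+.5)/s-.5+a[0],(p[1]+.5)/s-.5+a[1]),z)[0][:2]
for n,s,a,l,f in(('top',5,(205,120),(344.5,349.5),(372,241)),('scene',6,(250,130),(250,399),(383,388))):
    L=q(n,l,s,a,z);F=q(n,f,s,a,.041);d=L-F; print(n,L,F,'along',d@ux,'across-76',d@uy-.076, 'vs far-hole target',(L-np.array([.5684,-.0756]))@np.c_[ux,uy])
"
```

```text
top [ 0.57037813 -0.07831139] [ 0.64102536 -0.09387284] along -0.0013571171249800924 across-76 -0.0036705873358100494 vs far-hole target [-0.00217486 -0.00255637]
scene [ 0.56870555 -0.07462629] [ 0.64177802 -0.09169345] along -0.00045900530818542674 across-76 -0.0009608584898275208 vs far-hole target [ 1.01815343e-03 -6.98538158e-05]
```

{"fn": "move_arm", "kwargs": {"increments": [[[0.3, 0.01, -0.01, 0.05, 0, 0, 0], [0.3, 0.01, -0.01, 0.08, 0, 0, 0], [0.3, 0.01, -0.01, 0.11, 0, 0, 0], [0.3, 0.01, -0.01, 0.14, 0, 0, 0], [0.3, 0.01, -0.01, 0.14, 0, 0, 0]]]}}

```text
time: 7.2
tool_pos: [0.5846, -0.0047, 0.243]
ee_rot: [-3.14, 0.0, 1.333]
wrist_force: [0.2, 0.3, -1.2]
width: 0.0459
```

```bash
python3 -c "
from h import *
plan(.5852,-.0059,.238,76.5)"
```

```text
t 7.2 pos [ 0.5846 -0.0047  0.243 ] rpy [-1.7989e+02  1.0000e-02  7.6390e+01] w 0.0459 F [ 0.2  0.3 -1.2] q [-0.11  0.25  1.51  0.    1.38  0.13]
shift [-0.01   0.009  0.05 ] turn [-0.0012  0.0001 -0.0012]
```

{"fn": "move_arm", "kwargs": {"increments": [[[0.3, 0, 0, 0.02, 0, 0, 0], [0.3, 0, 0, 0.03, 0, 0, 0], [0.3, 0, 0, 0.04, 0, 0, 0], [0.3, 0, 0, 0.04, 0, 0, 0], [0.3, 0, 0, 0.04, 0, 0, 0]]]}}

```text
time: 7.62
tool_pos: [0.5849, -0.0048, 0.2402]
ee_rot: [3.142, -0.0, 1.333]
wrist_force: [-0.4, 1.0, -2.1]
width: 0.046
```

```bash
python3 -c "
from h import *
plan(.5852,-.0059,.238,76.5)
p,d=robot.snapshot('scene'); crop(p,250,130,350,230,6,'pics/s5.png')"
```

```text
t 7.62 pos [ 0.5849 -0.0048  0.2402] rpy [ 1.800e+02 -1.000e-02  7.638e+01] w 0.046 F [-0.4  1.  -2.1] q [-0.11  0.25  1.52  0.    1.38  0.13]
shift [-0.01   0.005  0.022] turn [ 0.     -0.0001 -0.0013]
```

View pics/s5.png

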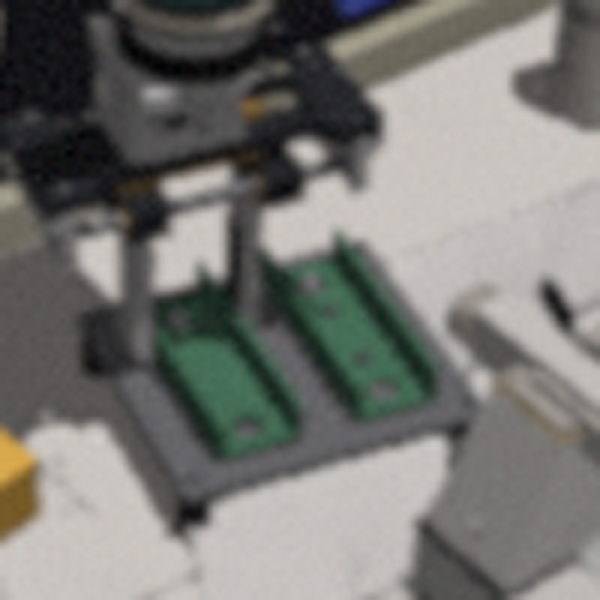

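{"fn": "move_arm", "kwargs": {"increments": [[[0.3, 0, 0, 0.01, 0, 0, 0], [0.3, 0, 0, 0.02, 0, 0, 0], [0.3, 0, 0, 0.025, 0, 0, 0], [0.3, 0, 0, 0.025, 0, 0, 0], [0.3, 0, 0, 0.025, 0, 0, 0]]]}}

```text
time: 8.08
tool_pos: [0.5849, -0.0048, 0.2382]
ee_rot: [3.141, -0.0, 1.333]
wrist_force: [-0.9, 0.2, 2.5]
width: 0.046
```

{"fn": "move_arm", "kwargs": {"increments": [[[0.66, 0, 0, 0, 0, 0, 0], [0.66, 0, 0, 0, 0, 0, 0], [0.66, 0, 0, 0, 0, 0, 0], [0.66, 0, 0, 0, 0, 0, 0], [0.66, 0, 0, 0, 0, 0, 0]]]}}

```text
time: 8.5
tool_pos: [0.5849, -0.0048, 0.2376]
ee_rot: [-3.142, -0.0, 1.333]
wrist_force: [-0.4, 0.6, -0.1]
width: 0.062
```

{"fn": "move_arm", "kwargs": {"increments": [[[0.66, 0, 0, -0.1, 0, 0, 0], [0.66, 0, 0, -0.3, 0, 0, 0], [0.66, 0, 0, -0.6, 0, 0, 0], [0.66, 0, 0, -0.9, 0, 0, 0], [0.66, 0, 0, -0.9, 0, 0, 0]]]}}

```text
time: 8.92
tool_pos: [0.5863, -0.0049, 0.3362]
ee_rot: [3.128, -0.002, 1.333]
wrist_force: [0.8, -0.9, 0.9]
width: 0.0623
```

```bash
python3 -c "
from h import *
plan(.4199,-.0098,.3,9)"
```

```text
t 8.92 pos [ 0.5863 -0.0049  0.3362] rpy [ 1.792e+02 -1.200e-01  7.639e+01] w 0.0623 F [ 0.8 -0.9  0.9] q [-0.11  0.19  1.4   0.    1.55  0.13]
shift [-0.44  -1.61   0.339] turn [ 0.0071 -0.0063  0.7487]
```

{"fn": "move_arm", "kwargs": {"increments": [[[1, -0.1, -0.4, 0, 0, 0, 0.06], [1, -0.2, -0.8, 0, 0, 0, 0.13], [1, -0.2, -0.8, 0, 0, 0, 0.2], [1, -0.2, -0.8, 0, 0, 0, 0.28], [1, -0.2, -0.8, 0, 0, 0, 0.35], [1, -0.2, -0.8, 0, 0, 0, 0.4], [1, -0.2, -0.8, 0, 0, 0, 0.4], [1, -0.2, -0.8, 0, 0, 0, 0.4]]]}}

```text
time: 9.58
tool_pos: [0.5024, -0.0054, 0.3279]
ee_rot: [3.141, -0.0, 0.707]
wrist_force: [0.0, -0.2, -0.3]
width: 0.094
```

```bash
python3 -c "
from h import *
plan(.4206,-.0101,.28,8.1)"
```

```text
t 9.58 pos [ 0.5024 -0.0054  0.3279] rpy [ 1.7998e+02 -2.0000e-02  4.0500e+01] w 0.094 F [ 0.  -0.2 -0.3] q [-0.12  0.01  1.6   0.    1.53  0.74]
shift [-0.652 -0.495  0.479] turn [ 1.0e-04 -3.0e-04  3.6e-01]
```

{"fn": "move_arm", "kwargs": {"increments": [[[1, -0.3, -0.25, 0, 0, 0, 0.07], [1, -0.65, -0.495, 0.1, 0, 0, 0.14], [1, -0.65, -0.495, 0.3, 0, 0, 0.21], [1, -0.65, -0.495, 0.48, 0, 0, 0.28], [1, -0.65, -0.495, 0.48, 0, 0, 0.36], [1, -0.65, -0.495, 0.48, 0, 0, 0.36], [1, -0.65, -0.495, 0.48, 0, 0, 0.36]]]}}

```text
time: 10.17
tool_pos: [0.421, -0.0098, 0.2799]
ee_rot: [3.142, -0.0, 0.144]
wrist_force: [-0.6, 0.7, -0.0]
width: 0.094
```

```bash
python3 -c "
from h import *
plan(.4206,-.0101,.217,8.1)
p,d=robot.snapshot('scene'); crop(p,200,120,340,240,5,'pics/s6.png')
p,d=robot.snapshot('top'); crop(p,205,130,325,250,5,'pics/t6.png')"
```

```text
t 10.17 pos [ 0.421  -0.0098  0.2799] rpy [ 1.80e+02 -3.00e-02  8.23e+00] w 0.094 F [-0.6  0.7 -0. ] q [-0.16 -0.15  1.85  0.    1.44  1.27]
shift [-0.004  0.002  0.629] turn [ 0.     -0.0003  0.0014]
```

View pics/s6.png

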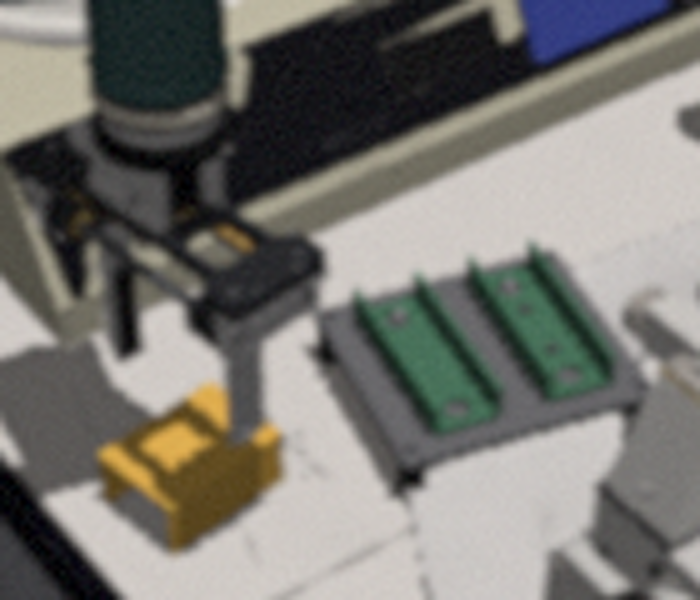

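View pics/t6.png

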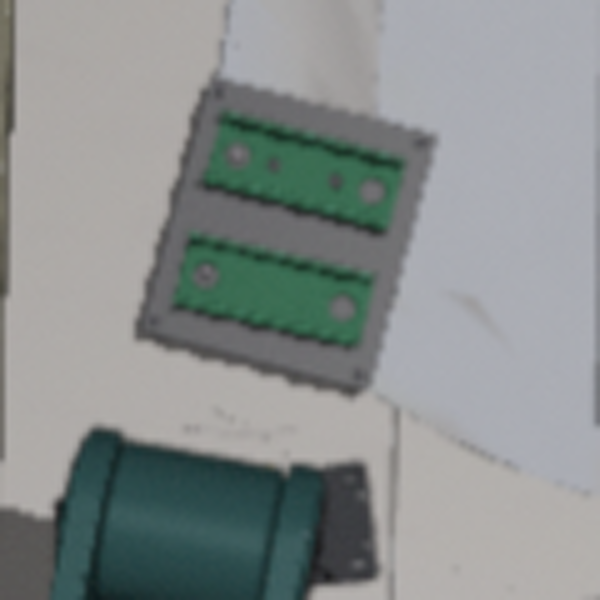

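```bash
python3 -c "
from h import *
p,d=robot.snapshot('top'); hsv=cv2.cvtColor(p,cv2.COLOR_RGB2HSV); m=cv2.inRange(hsv,(60,80,30),(90,255,255))
k,l,st,ce=cv2.connectedComponentsWithStats(m)
for i in range(1,k):
    if st[i,4]>200 and 220<ce[i][0]<320 and ce[i][1]<260:
        v,u=np.nonzero(l==i); q=onz('top',np.c_[u,v],.04)[:,:2].astype(np.float32); r=cv2.minAreaRect(q); e=np.linalg.eigh(np.cov(q.T))[1][:,1]; print(st[i,4],q.mean(0),r,'pca deg',np.degrees(np.arctan(e[1]/e[0])))
def T(x,y,z): return onz('top',((x+.5)/5-.5+205,(y+.5)/5-.5+130),z)[0][:2]
H=[T(238,154,.041),T(372,191,.041),T(206,275,.041),T(342,308,.039)]; print(np.array(H),np.mean(H,0))
plan(.4206,-.0101,.217,8.1)
"
```

```text
479 [ 0.6527593 -0.0509211] ((0.6528282761573792, -0.050745557993650436), (0.11715342849493027, 0.045847974717617035), 76.0916519165039) pca deg 76.17248718429441
488 [ 0.5773237  -0.03313347] ((0.5770373940467834, -0.03309989720582962), (0.11773132532835007, 0.04514835774898529), 77.65029907226562) pca deg 77.59023996424642
920 [0.38463828 0.04144303] ((0.33661460876464844, 0.029877111315727234), (0.15859338641166687, 0.27602115273475647), 81.8819351196289) pca deg -29.91105036440533
[[ 0.66286216 -0.00926744]
 [ 0.64102536 -0.09387284]
 [ 0.58601381  0.00888047]
 [ 0.56716768 -0.07662328]] [ 0.61426725 -0.04272077]
t 10.32 pos [ 0.4213 -0.0099  0.2805] rpy [ 1.7998e+02 -9.0000e-02  8.1300e+00] w 0.094 F [-0.   0.5  0.4] q [-0.16 -0.15  1.85  0.    1.44  1.27]
shift [-0.008  0.001  0.635] turn [ 0.0002 -0.001   0.0003]
```

{"fn": "move_arm", "kwargs": {"increments": [[[1, 0, 0, 0.3, 0, 0, 0], [1, 0, 0, 0.5, 0, 0, 0], [1, 0, 0, 0.63, 0, 0, 0], [1, 0, 0, 0.63, 0, 0, 0], [1, 0, 0, 0.63, 0, 0, 0]]]}}

```text
time: 10.73
tool_pos: [0.421, -0.0098, 0.2166]
ee_rot: [-3.141, 0.001, 0.14]
wrist_force: [0.6, 0.4, 0.1]
width: 0.0938
```

{"fn": "move_arm", "kwargs": {"increments": [[[0.5, 0, 0, 0, 0, 0, 0], [0.5, 0, 0, 0, 0, 0, 0], [0.5, 0, 0, 0, 0, 0, 0], [0.5, 0, 0, 0, 0, 0, 0], [0.5, 0, 0, 0, 0, 0, 0], [0.5, 0, 0, 0, 0, 0, 0], [0.5, 0, 0, 0, 0, 0, 0], [0.5, 0, 0, 0, 0, 0, 0]]]}}

```text
time: 11.4
tool_pos: [0.4211, -0.0097, 0.2173]
ee_rot: [-3.141, -0.001, 0.139]
wrist_force: [-1.0, 0.6, 4.3]
width: 0.0637
```

```bash
python3 -c "
from h import *
plan(.4206,-.0101,.217,8.1)"
```

```text
t 11.4 pos [ 0.4211 -0.0097  0.2173] rpy [-1.7999e+02 -7.0000e-02  7.9900e+00] w 0.0637 F [-1.   0.6  4.3] q [-0.16 -0.08  1.93  0.    1.3   1.27]
shift [-0.006  0.003  0.003] turn [-0.0001 -0.0008 -0.0013]
```

{"fn": "move_arm", "kwargs": {"increments": [[[0.5, 0, 0, 0, 0, 0, 0], [0.5, 0, 0, -0.2, 0, 0, 0], [0.5, 0, 0, -0.4, 0, 0, 0], [0.5, 0, 0, -0.6, 0, 0, 0], [0.5, 0, 0, -0.8, 0, 0, 0], [0.5, 0, 0, -1, 0, 0, 0], [0.5, 0, 0, -1, 0, 0, 0], [0.5, 0, 0, -1, 0, 0, 0]]]}}

```text
time: 12.07
tool_pos: [0.4209, -0.0099, 0.3166]
ee_rot: [3.141, -0.001, 0.139]
wrist_force: [-0.5, -0.9, -2.2]
width: 0.0639
```

```bash
python3 -c "
from h import *
plan(.6150,-.0420,.32,76.7)
p,d=robot.snapshot('scene'); crop(p,200,90,340,240,5,'pics/s7.png')"
```

```text
t 12.07 pos [ 0.4209 -0.0099  0.3166] rpy [ 1.7996e+02 -6.0000e-02  7.9700e+00] w 0.0639 F [-0.5 -0.9 -2.2] q [-0.16 -0.17  1.8  -0.    1.52  1.27]
shift [ 1.878  0.587 -0.032] turn [ 7.000e-04 -3.000e-04 -7.636e-01]
```

View pics/s7.png

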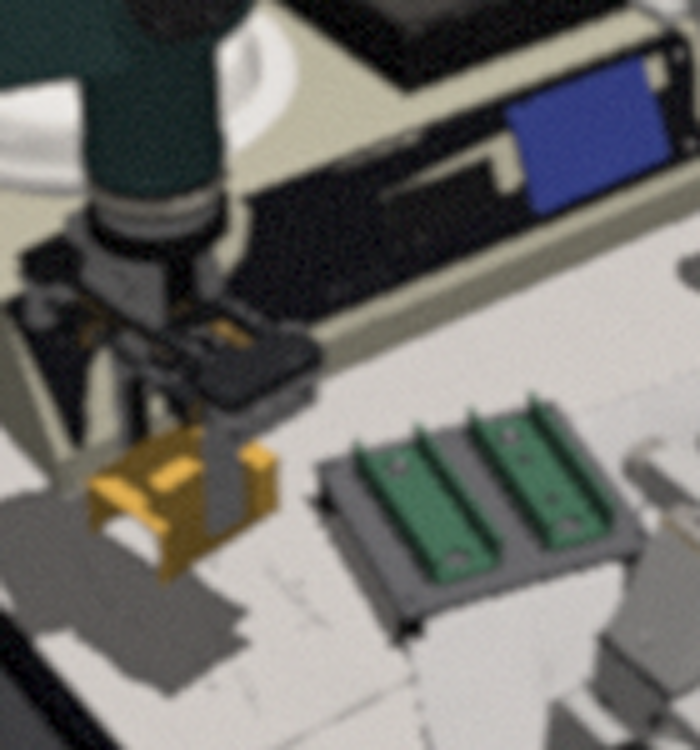

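{"fn": "move_arm", "kwargs": {"increments": [[[0.5, 0.25, 0.1, 0, 0, 0, -0.07], [0.5, 0.5, 0.2, 0, 0, 0, -0.14], [0.5, 0.75, 0.3, 0, 0, 0, -0.21], [0.5, 1, 0.3, 0, 0, 0, -0.28], [0.5, 1, 0.3, 0, 0, 0, -0.35], [0.5, 1, 0.3, 0, 0, 0, -0.4], [0.5, 1, 0.3, 0, 0, 0, -0.4], [0.5, 1, 0.3, 0, 0, 0, -0.4]]]}}

```text
time: 12.78
tool_pos: [0.5236, -0.0256, 0.3142]
ee_rot: [-3.138, 0.003, 0.766]
wrist_force: [-0.9, -0.3, -2.2]
width: 0.0642
```

```bash
python3 -c "
from h import *
plan(.6150,-.0420,.32,76.7)"
```

```text
t 12.78 pos [ 0.5236 -0.0256  0.3142] rpy [-1.7981e+02  1.5000e-01  4.3860e+01] w 0.0642 F [-0.9 -0.3 -2.2] q [-0.16  0.07  1.57 -0.    1.51  0.65]
shift [ 0.545  0.751 -0.062] turn [-0.0026  0.001  -0.3649]
```

{"fn": "move_arm", "kwargs": {"increments": [[[0.5, 0.15, 0.2, 0, 0, 0, -0.07], [0.5, 0.3, 0.4, 0, 0, 0, -0.14], [0.5, 0.45, 0.6, 0, 0, 0, -0.21], [0.5, 0.545, 0.75, -0.05, 0, 0, -0.28], [0.5, 0.545, 0.75, -0.05, 0, 0, -0.35], [0.5, 0.545, 0.75, -0.05, 0, 0, -0.365], [0.5, 0.545, 0.75, -0.05, 0, 0, -0.365], [0.5, 0.545, 0.75, -0.05, 0, 0, -0.365]]]}}

```text
time: 13.45
tool_pos: [0.6147, -0.0416, 0.3209]
ee_rot: [-3.14, 0.0, 1.338]
wrist_force: [0.8, 0.3, -2.0]
width: 0.0638
```

```bash
python3 -c "
from h import *
plan(.6150,-.0420,.285,76.7)"
```

```text
t 13.45 pos [ 0.6147 -0.0416  0.3209] rpy [-179.91    0.     76.67] w 0.0638 F [ 0.8  0.3 -2. ] q [-0.16  0.26  1.33  0.    1.55  0.07]
shift [-0.003  0.004  0.359] turn [-0.0009  0.     -0.0004]
```

{"fn": "move_arm", "kwargs": {"increments": [[[0.5, 0, 0, 0.2, 0, 0, 0], [0.5, 0, 0, 0.36, 0, 0, 0], [0.5, 0, 0, 0.36, 0, 0, 0], [0.5, 0, 0, 0.36, 0, 0, 0], [0.5, 0, 0, 0.36, 0, 0, 0]]]}}

```text
time: 13.87
tool_pos: [0.6152, -0.0417, 0.2866]
ee_rot: [3.14, -0.0, 1.34]
wrist_force: [0.4, 0.1, -2.2]
width: 0.0637
```

```bash
python3 -c "
from h import *
plan(.6150,-.0420,.257,76.7)
p,d=robot.snapshot('scene'); crop(p,250,110,350,220,6,'pics/s8.png')
p,d=robot.snapshot('top'); crop(p,205,120,325,240,5,'pics/t8.png')"
```

```text
t 13.87 pos [ 0.6152 -0.0417  0.2866] rpy [ 1.7994e+02 -1.0000e-02  7.6780e+01] w 0.0637 F [ 0.4  0.1 -2.2] q [-0.16  0.28  1.38  0.    1.48  0.07]
shift [-0.004 -0.002  0.296] turn [ 0.0007 -0.0001  0.0009]
```

View pics/s8.png

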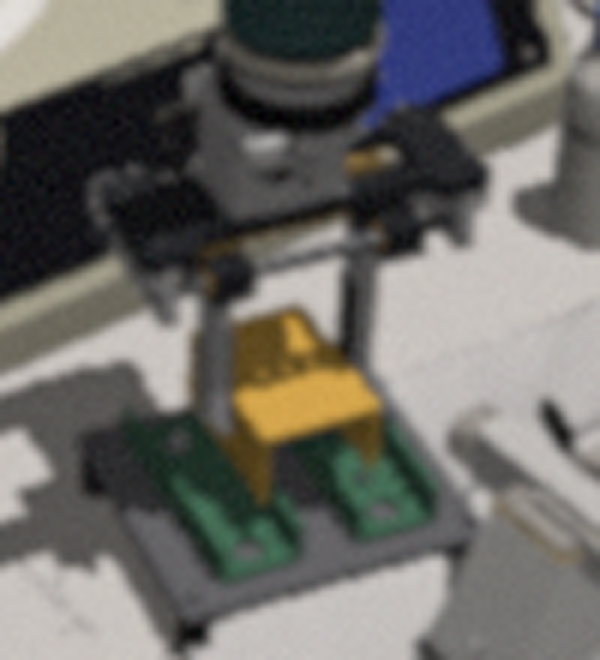

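View pics/t8.png

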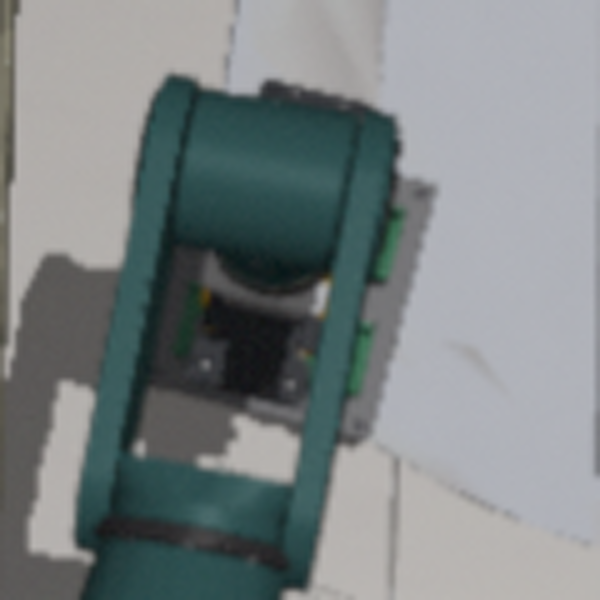

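{"fn": "move_arm", "kwargs": {"increments": [[[0.5, 0, 0, 0.06, 0, 0, 0], [0.5, 0, 0, 0.12, 0, 0, 0], [0.5, 0, 0, 0.18, 0, 0, 0], [0.5, 0, 0, 0.22, 0, 0, 0], [0.5, 0, 0, 0.22, 0, 0, 0], [0.5, 0, 0, 0.22, 0, 0, 0]]]}}

```text
time: 14.47
tool_pos: [0.6152, -0.0417, 0.263]
ee_rot: [-3.14, 0.0, 1.341]
wrist_force: [-0.3, 0.2, -1.0]
width: 0.064
```

```bash
python3 -c "
from h import *
plan(.6150,-.0420,.257,76.7)
p,d=robot.snapshot('scene'); crop(p,250,110,350,220,6,'pics/s9.png')"
```

```text
t 14.47 pos [ 0.6152 -0.0417  0.263 ] rpy [-179.93    0.     76.83] w 0.064 F [-0.3  0.2 -1. ] q [-0.16  0.3   1.41  0.    1.44  0.07]
shift [-0.003 -0.001  0.06 ] turn [-0.0008  0.      0.0014]
```

View pics/s9.png

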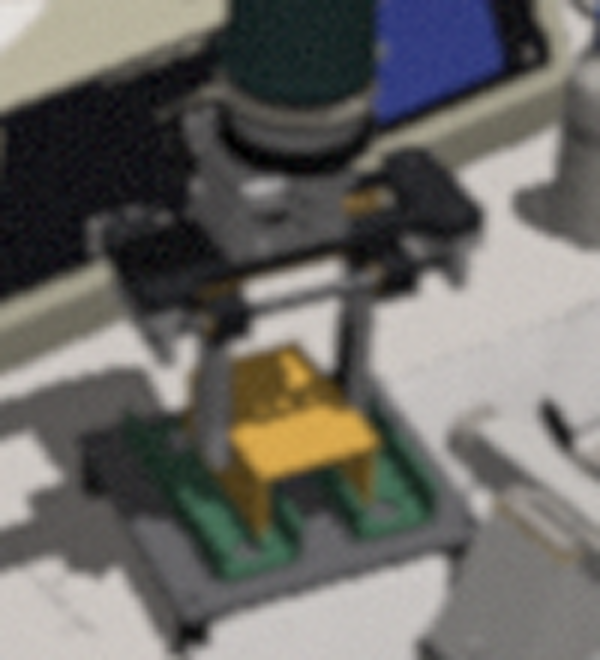

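{"fn": "move_arm", "kwargs": {"increments": [[[0.5, 0, 0, 0.02, 0, 0, 0], [0.5, 0, 0, 0.04, 0, 0, 0], [0.5, 0, 0, 0.05, 0, 0, 0], [0.5, 0, 0, 0.055, 0, 0, 0], [0.5, 0, 0, 0.055, 0, 0, 0], [0.5, 0, 0, 0.055, 0, 0, 0]]]}}

```text
time: 15.02
tool_pos: [0.6155, -0.0418, 0.2584]
ee_rot: [3.141, -0.0, 1.341]
wrist_force: [1.4, -0.6, -2.1]
width: 0.0638
```

{"fn": "move_arm", "kwargs": {"increments": [[[0.5, 0, 0, 0.01, 0, 0, 0], [0.5, 0, 0, 0.015, 0, 0, 0], [0.5, 0, 0, 0.015, 0, 0, 0], [0.5, 0, 0, 0.015, 0, 0, 0]]]}}

```text
time: 15.35
tool_pos: [0.6155, -0.0418, 0.2574]
ee_rot: [3.14, -0.0, 1.341]
wrist_force: [0.5, -1.0, 2.0]
width: 0.0638
```

Contact felt (about +4 N). Open slightly (to ~76 mm) and rise.

{"fn": "move_arm", "kwargs": {"increments": [[[0.8, 0, 0, 0, 0, 0, 0], [0.8, 0, 0, 0, 0, 0, 0], [0.8, 0, 0, 0, 0, 0, 0], [0.8, 0, 0, 0, 0, 0, 0], [0.8, 0, 0, 0, 0, 0, 0]]]}}

```text
time: 15.77
tool_pos: [0.6152, -0.0417, 0.2563]
ee_rot: [-3.141, -0.0, 1.341]
wrist_force: [0.4, 0.9, -0.8]
width: 0.0752
```

{"fn": "move_arm", "kwargs": {"increments": [[[0.8, 0, 0, -0.1, 0, 0, 0], [0.8, 0, 0, -0.3, 0, 0, 0], [0.8, 0, 0, -0.6, 0, 0, 0], [0.8, 0, 0, -0.9, 0, 0, 0], [0.8, 0, 0, -0.9, 0, 0, 0]]]}}

```text
time: 16.18
tool_pos: [0.6164, -0.0418, 0.3555]
ee_rot: [3.128, -0.001, 1.341]
wrist_force: [0.5, 0.7, 2.0]
width: 0.0753
```

{"fn": "move_arm", "kwargs": {"increments": [[[0.8, 0, -0.4, 0, 0, 0, 0], [0.8, 0, -0.8, 0, 0, 0, 0], [0.8, 0, -1, 0, 0, 0, 0], [0.8, 0, -1, 0, 0, 0, 0], [0.8, 0, -1, 0, 0, 0, 0]]]}}

```text
time: 16.6
tool_pos: [0.5175, -0.0188, 0.3474]
ee_rot: [3.139, -0.0, 1.341]
wrist_force: [0.4, -0.9, 0.8]
width: 0.0753
```

{"fn": "move_arm", "kwargs": {"increments": [[[0.8, 0, -0.4, 0, 0, 0, 0], [0.8, 0, -0.8, 0, 0, 0, 0], [0.8, 0, -1, 0, 0, 0, 0], [0.8, 0, -1, 0, 0, 0, 0], [0.8, 0, -1, 0, 0, 0, 0]]]}}

```text
time: 17.02
tool_pos: [0.4214, 0.0036, 0.3475]
ee_rot: [3.139, -0.0, 1.341]
wrist_force: [0.2, -0.2, -0.1]
width: 0.0754
```

```bash
python3 -c "
from h import *
p,d=robot.snapshot('scene'); crop(p,250,130,350,220,6,'pics/s10.png')
p,d=robot.snapshot('top'); crop(p,205,120,325,240,5,'pics/t10.png'); np.save('tp10.npy',p); cv2.imwrite('pics/tf10.png',p[:,:,::-1])
hsv=cv2.cvtColor(p,cv2.COLOR_RGB2HSV)
for nm,lo,hi,z in(('g',(60,80,30),(90,255,255),.04),('y',(20,120,100),(32,255,255),.082)):
  m=cv2.inRange(hsv,lo,hi)
  k,l,st,ce=cv2.connectedComponentsWithStats(m)
  for i in range(1,k):
    if st[i,4]>60 and 200<ce[i][0]<320 and ce[i][1]<220:
        v,u=np.nonzero(l==i); q=onz('top',np.c_[u,v],z)[:,:2].astype(np.float32); r=cv2.minAreaRect(q); print(nm,st[i,4],q.mean(0),r)
C=cloud('top',d); m=cv2.inRange(hsv,(20,120,100),(32,255,255))>0; print('yz',np.percentile(C[m][:,2],[10,50,90]))
print(robot.get_obs()['time'])"
```

```text
g 273 [ 0.6610821  -0.05403898] ((0.6527740359306335, -0.05096912384033203), (0.11741290986537933, 0.045230358839035034), 75.73949432373047)
g 308 [ 0.56931704 -0.03220541] ((0.5768107771873474, -0.03304392844438553), (0.11770977079868317, 0.04446937143802643), 77.81524658203125)
y 648 [ 0.61322093 -0.04206924] ((0.6133530139923096, -0.04201590269804001), (0.09215003997087479, 0.0662941113114357), 77.5103530883789)
yz [0.0749725  0.08096791 0.08635658]
17.1167
```

View pics/s10.png

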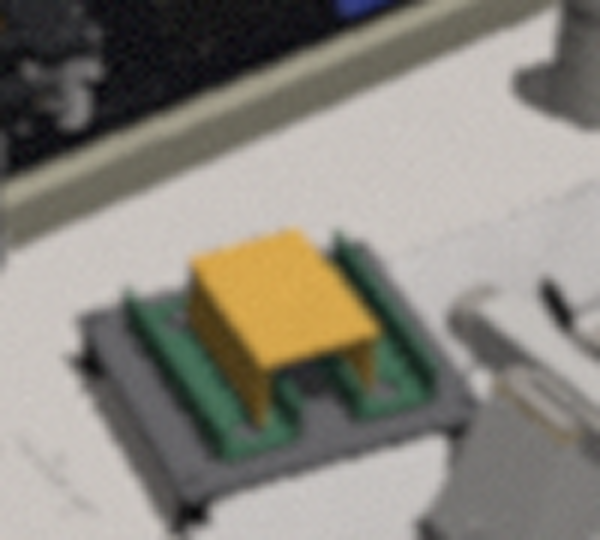

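View pics/t10.png

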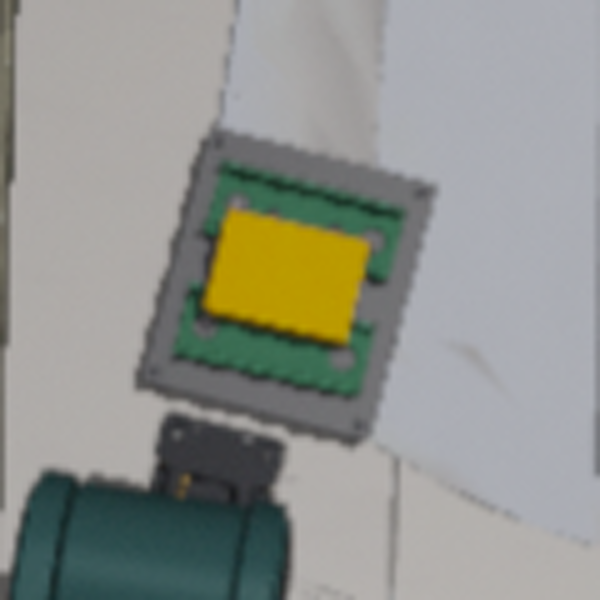

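```bash
python3 -c "
from bench import robot
print(robot.get_obs()['wrist_force']); print(robot.close_job())"
```

```text
[-1.15766863 -0.83015479  0.29048223]
the job is handed in; nothing more can be done
None
```

I put both channels away on the keeper plate in the order asked and handed the job in after about 17 s of the 67 s allowed, with the arm backed clear of the plate. I got no verdict back.

**Green channel:** It lies open side up with its hole over the pin. The gripper felt the plate at the expected height, and after release the pin showed in the hole. In the top camera its centre is about 2 mm from where I calculated the free place to be. Its angle reads 77.7° against 75.9° for the fixed channel. That 1–2° difference is close to the measurement noise, and I left it uncorrected.

**Yellow cover:** It stands open side down over the two neighbouring flanges, with its own flanges on the trough floors. Its top measures 81 mm high against an expected 82 mm. Its centre is about 1.5 mm from the middle point, with its angle (77.5°) in line with the channels.

**Bystanders:** The arm never went near the purple bottle or the petri dish. I did not re-measure their positions at the end.

**Disagreements:** While the green channel was in the gripper, the two cameras disagreed by several millimetres on where its near hole was. I used a middle value, and the hole went over the pin without any contact force. Readings taken at the end of each move never exceeded about 5 N at the wrist.

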